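# Swing the bottle rack round to the crate's index hole

## Robot

A 6-joint arm with a two-finger parallel gripper is mounted at the origin on the work surface. World frame = base frame: x ahead of the robot, y to its left, z up, the work surface at z = 0. Lengths are in m, angles in degrees, forces in N, time in s.
With the tool pointing down it reaches from about 0.4 to 0.825 m from the base axis. Payload 7 kg.
Tool frame: the origin (TCP) lies midway between the tips of the shut fingers; the grasp point (between the pads) lies 19 mm behind it (r.grip_point_offset is the z of the grasp point in the tool frame, in m); z points along the fingers, y is the line along which they close (so a half turn about z gives the same grasp; the last joint's range is limited). The gripper opens to 88 mm and grips with 3 to 60 N. Pads are 19 mm wide; open, the fingers measure 130 mm over their backs; the gripper's body (78 mm by 193 mm) begins 47 mm behind the grasp point.
Start: joints at [89.674, 20.546, 0.682, 0, -70.136, -16.507], TCP at [0.195, 0.646, 0.189] pointing down, gripper open.
Joint ranges: [-176.03, 176.03], [-82.01, 121.73], [-58.28, 71.71], [-173.87, 95.51], [-174.79, -0.11], [-173.66, 173.66]. Speed limits (degrees/s): [136.94, 136.94, 172.46, 180, 180, 180].

## Interface

Orientations are given as [roll, pitch, yaw] about the fixed x, y, z axes, in that order (R = Rz(yaw) Ry(pitch) Rx(roll)).
In Python, from plant import r, viewer, recognise, outline_of, pinpoint gives the robot as it stands.
- The arm moves only by the tool move_arm, never from a script. Its argument "targets" is a list of rows, each a list of 2 entries, a list of its own where there are three numbers: the shift along the tool's x, y, z in cm, then the turn, a rotation vector about the tool's x, y, z in rad. A call has 1 to 5 rows; each row is the pose to reach, as a shift and turn from the pose commanded when the call began, along the tool's axes at that moment; what a row does not reach only later rows make up. A row lasts 1/8 s, in which the tool goes at most 62.5 mm and 10.7 degrees, less where a joint would pass 70% of its speed; a pose out of reach is approached as far as the arm can. A call with a gripper value outside its range is refused whole. "jaw" is the finger opening in cm, from 0 to 8.76, set as the call begins (left out, the last holds). The fingers move at their own pace and stop on an object; "squeeze" is the grip in N (left out, the last holds). Time passes only in rows, so rows that repeat a pose let the fingers close. It gives the time, the measured TCP pose, the force, the opening and the grip force at its end, in the units of the state.
- r.get_state(): the state, without advancing time (a new reading comes with each control period).
- viewer.capture(name): name is "scene" or "top" or "wrist"; returns a dict with "image" (480x640x3 uint8, blue, green, red), "intrinsics" (3x3 intrinsics, pixels), "D" ([k1, k2, p1, p2, k3] as OpenCV has them; the pictures are not rectified), "camera_from_world" (4x4, takes a point from world to camera coordinates). Camera axes: x right, y up, looking along -z (the intrinsics and any distortion apply to the point x, -y, -z); pixel columns grow to the right and rows downward; lengths in m; the calibration is good to about 2 mm. A picture is of the moment at which its call begins. There is no depth.
- r.close_job(): hands the job in; it is judged then, once.
Trained networks look in the newest picture that a camera, given by its name, has taken for a name from the list of things; names that differ only in an ending like _2 or _b are one class to them, and where a whole thing is asked for, a point or a joint stands for the part that bears it (a point fixed in the world has none). Each returns a list of dicts, best first, with "score" (0 to 1); they miss things now and then, are a little off and sometimes report something else, mostly with a low value. They report only what shows in the picture. A call takes as long as a camera call.
- recognise(label, camera): "box" ([left, top, right, bottom] in pixels, round what is visible of it).
- outline_of(label, camera): "mask" (480x640 bool, what is visible of it) and "box" ([left, top, right, bottom] in pixels, round what is visible of it).
- pinpoint(label, camera): "location" ([row, column] in pixels: a listed point, or the origin of a listed thing).
The state is a dict: "time_s": time; "joints": joint angles; "qd": joint speeds; "joint_torque": joint torques, N m; "tcp_pos": TCP position; "eef_rot": TCP orientation; "contact_force": force on the tool from outside, world axes, zero at the start; "moment": the same for the moment, N m; "gripper_width": finger opening in m; "gripper_force": force on a finger pad.
Only numpy, scipy, OpenCV 4.12 (cv2) and the standard library are available. Lean on these libraries where they do the work, as an engineer would, in place of code of your own. Each camera call takes 0.05 s, during which the arm holds its last target. There are 200 camera calls.

## Task

The turning bottle rack is locked straight ahead by its sprung index pin. Pull the pin's knob up, turn the rack towards the side where the open crate stands, and let the pin spring fully home into the next hole on that side, then let go. That hole's plate is set by hand, so its exact place is only roughly known: feel for it; do not force the rack against the pin, keep the bottles in the tray upright and leave everything else where it is.

Things in the scene. Friction and masses are not known exactly. Their poses are not given: they have to be found in the camera images.
- stand: Fixed rotary index stand: round grey base 336 mm across, 10 mm thick, screwed to the counter. Origin on the counter at the rack's upright turning axis (its z). Its -x points through the start hole, roughly to the robot; its +y is the robot's left. On it lies an arc of smooth bare metal index plate, 34 mm wide, at 140 mm radius, top 24 mm above the counter, with three 9.5 mm holes on the 140 mm circle.
- start_hole (a point): The middle hole, in which the pin sits at the start: 140 mm from the axis, in the stand's -x direction, 24 mm above the counter. Its piece of plate (0.44 rad either way) lies 0.5 mm higher than the rest.
- left_mark (a point): Nominal place of the left hole: 24 mm above the counter, 140 mm from the axis, 0.82 rad round it from the start hole towards the stand's +y. The left plate is clamped by hand, so the true hole lies anywhere within 0.16 rad (22 mm of arc) either way of this point; it is not measured. No other hole lies between it and the start hole.
- right_mark (a point): Nominal place of the right hole, likewise, towards the stand's -y: 0.82 rad from the start hole; the true hole lies within 0.16 rad either way of this point and is not measured.
- rack (a joint): Angle of the turning rack (rad): 0 with the pin in the start hole; grows clockwise seen from above, so positive swings the knob to the robot's left (the stand's +y), negative to the right. Stops at -1.25 and 1.25. It stays where it is left (friction 0.12 N m).
- tongue (a point): On top of the flat aluminium tongue, 40 mm wide, top 48 mm above the counter, that sticks out of the turning rack and carries the index pin; this point is 100 mm from the axis. The rack is a disc 190 mm across, top 48 mm above the counter, with a white four-pocket bottle tray, 110 mm square, rim 84 mm above the counter, on its middle; all turn together.
- plunger (a joint): Lift of the sprung index pin (m), straight up: 0 fully home in a hole, about 0.010 when its round tip rides on the index plate, 0.016 at its upper stop. The spring pushes it down with about 4 N at 0, 6.5 N at the stop. Let go over the plate it rides on it with little friction, and drops into a hole by itself when it comes over one.
- knob (a point): Centre of the black round pull knob on the index pin: upright cylinder 24 mm across; with the pin home its straight part is 66 to 94 mm, its top 98 mm and this point 80 mm above the counter, on the pin's axis, 140 mm from the rack's axis. The pin is 8 mm across with a round end. A 22 mm wide bushing round it reaches 56 mm above the counter.
- crate: Open blue plastic crate, 260 x 200 mm, 110 mm high, empty, fixed on the counter left or right of the stand, about 0.4 m from it. Origin at the centre of its underside.
- carton: Closed cardboard carton, 260 x 200 mm, 120 mm high, fixed on the counter on the other side of the stand from the crate. Origin at the centre of its underside.
- vial_0: Small amber medicine bottle, 36 mm across, 72 mm high, 50 to 100 g, standing loose in a pocket of the turning tray, its bottom 52 mm above the counter. Origin at the centre of its underside, z upright.
- vial_1: Small amber medicine bottle, 36 mm across, 72 mm high, 50 to 100 g, standing loose in a pocket of the turning tray, its bottom 52 mm above the counter. Origin at the centre of its underside, z upright.
- vial_2: Small amber medicine bottle, 36 mm across, 72 mm high, 50 to 100 g, standing loose in a pocket of the turning tray, its bottom 52 mm above the counter. Origin at the centre of its underside, z upright.
- pump_bottle: White plastic bottle, 64 mm across, 150 mm high, standing at the right. Origin at the centre of its underside. Bystander.
- jar: Amber jar, 66 mm across, 75 mm high, standing at the left. Origin at the centre of its underside. Bystander.
- pill_box: Flat white packet, 90 x 55 x 28 mm, at the right near the stand. Origin at the centre of its underside. Bystander.
- label_roll: Roll of paper labels lying flat, 90 mm across, 30 mm high, at the left. Origin at the centre of its underside. Bystander.

How it is judged (in metres and radians):
On the way, in this order (a step that is already met when the one before it is completed fails the run):
1. the index pin is pulled up out of the start hole (lifted at least 9 mm) (value of joint plunger above 0.009 m), for 0.05 s.
2. the rack is turned more than 0.4 rad towards the crate's side (((y of crate in the frame of stand above 0 m and value of joint rack between 0.4 and 1.3 rad) or (y of crate in the frame of stand below 0 m and value of joint rack between -1.3 and -0.4 rad))), for 0.05 s.
At the end, for the whole second after the job is handed in: The rack stands still (under 0.05 rad/s) at the hole on the open crate's side, turned 0.62 to 1.02 rad from the start, and the index pin is fully home in that hole (lift under 3 mm) (((y of crate in the frame of stand above 0 m and value of joint rack between 0.62 and 1.02 rad) or (y of crate in the frame of stand below 0 m and value of joint rack between -1.02 and -0.62 rad)) and value of joint plunger below 0.003 m and velocity of joint rack between -0.05 and 0.05 rad/s); the robot touches nothing.
It fails at once if the index pin is forced against the index plate with more than 30 N (contact force between plunger_c0 and anything else above 30 N).
It fails at once if a bottle in the tray is tipped more than 0.5 rad (angle between any of vial_0, vial_1, vial_2's own z axis and vertical above 0.5 rad).
It fails at once if a bystander is pushed more than 30 mm away (distance of any of pump_bottle, jar, pill_box, label_roll from where it was at the start of the episode above 0.03 m).
It also fails if it takes over 42 s, if anything falls off the work surface, if the arm or the gripper's body presses on something with over 40 N, if the wrist force passes 120 N, or if a joint passes its speed limit or range.

## Working session

There is one attempt and no reset: what is moved stays moved. The work goes in short steps, Python scripts to look and compute and a tool call to move; the robot and the scene stay as the last step left them, time stands still between calls to the robot, and variables do not carry over. Pictures are saved under pics/ and viewed, at most 10 in all, crops included, and the job is handed in when it is done.

Besides the shell and the picture viewer there is one more tool, called after "Emit:" by a JSON object that holds its "method" and its "body". move_arm: Moves the arm, as the interface text tells. Its arguments: {"type":"object","properties":{"targets":{"type":"array","items":{"type":"array"}},"jaw":{"type":"number"},"squeeze":{"type":"number"}},"required":["targets"]}

```bash
mkdir -p pics; cat > h.py <<'E'
import numpy as np, cv2
from plant import r, viewer, recognise, outline_of, pinpoint
def ray(c,rc):
    K=np.array(c["intrinsics"]);D=np.array(c["D"],float);T=np.array(c["camera_from_world"])
    u=cv2.undistortPoints(np.array([[[rc[1],rc[0]]]],float),K,D)[0,0]
    d=T[:3,:3].T@np.array([u[0],-u[1],-1.]);o=-T[:3,:3].T@T[:3,3]
    return o,d
def at_z(c,rc,z):
    o,d=ray(c,rc);return o+d*(z-o[2])/d[2]
def px(c,p):
    T=np.array(c["camera_from_world"]);q=T[:3,:3]@np.array(p)+T[:3,3];q=q*[1,-1,-1]
    return cv2.projectPoints(q[None],np.zeros(3),np.zeros(3),np.array(c["intrinsics"]),np.array(c["D"],float))[0][0,0]
E
python3 - <<'E'
from h import *
np.set_printoptions(precision=4,suppress=True)
Z={"stand":0,"knob":.08,"tongue":.048,"start_hole":.024,"left_mark":.024,"right_mark":.024,"crate":0,"carton":0,"pump_bottle":0,"jar":0,"pill_box":0,"label_roll":0}
for n in("scene","top"):
    c=viewer.capture(n);cv2.imwrite(f"pics/{n}0.png",c["image"])
    for k,z in Z.items():
        for p in pinpoint(k,n)[:1]: print(n,k,round(p["score"],2),p["location"],at_z(c,p["location"],z))
s=r.get_state();print(s["time_s"],s["tcp_pos"],s["eef_rot"],r.grip_point_offset)
E
```

```text
scene stand 0.81 [291.2, 317.0] [0.6356 0.0592 0.    ]
scene knob 0.43 [231.1, 334.8] [0.4976 0.0384 0.08  ]
scene tongue 0.72 [252.8, 332.5] [0.5411 0.0544 0.048 ]
scene start_hole 0.73 [243.0, 337.4] [0.4917 0.0437 0.024 ]
scene left_mark 0.72 [269.2, 365.9] [0.532  0.1466 0.024 ]
scene right_mark 0.83 [243.4, 291.3] [ 0.55   -0.0648  0.024 ]
scene crate 0.75 [370.9, 459.0] [0.6721 0.4535 0.    ]
scene carton 0.72 [218.4, 161.9] [ 0.6315 -0.4481  0.    ]
scene pump_bottle 0.92 [164.1, 187.6] [ 0.422  -0.5149  0.    ]
scene jar 0.82 [261.3, 461.4] [0.3767 0.3564 0.    ]
scene pill_box 0.84 [176.7, 233.5] [ 0.4009 -0.3563  0.    ]
scene label_roll 0.87 [287.7, 511.2] [0.3954 0.4988 0.    ]
top stand 0.89 [200.4, 310.2] [0.6453 0.054  0.    ]
top knob 0.63 [237.4, 309.6] [0.5025 0.0495 0.08  ]
top tongue 0.58 [226.3, 312.3] [0.5459 0.043  0.048 ]
top start_hole 0.56 [244.5, 312.8] [0.4914 0.0398 0.024 ]
top left_mark 0.57 [231.3, 280.3] [0.5316 0.1464 0.024 ]
top right_mark 0.95 [225.1, 344.8] [ 0.5588 -0.0618  0.024 ]
top crate 0.84 [190.0, 194.5] [0.6697 0.4438 0.    ]
top carton 0.63 [211.3, 463.4] [ 0.6247 -0.4584  0.    ]
top pump_bottle 0.94 [269.9, 479.2] [ 0.4284 -0.5056  0.    ]
top jar 0.72 [277.9, 213.3] [0.3758 0.358  0.    ]
top label_roll 0.78 [261.7, 172.5] [0.4241 0.4961 0.    ]
1.3 [0.1955 0.6461 0.1886] [179.9999  -0.0007 -16.8333] -0.0188
```

View pics/top0.png

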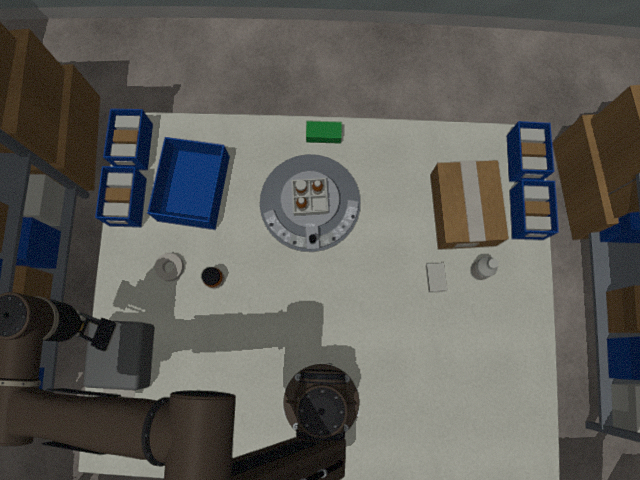

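View pics/scene0.png

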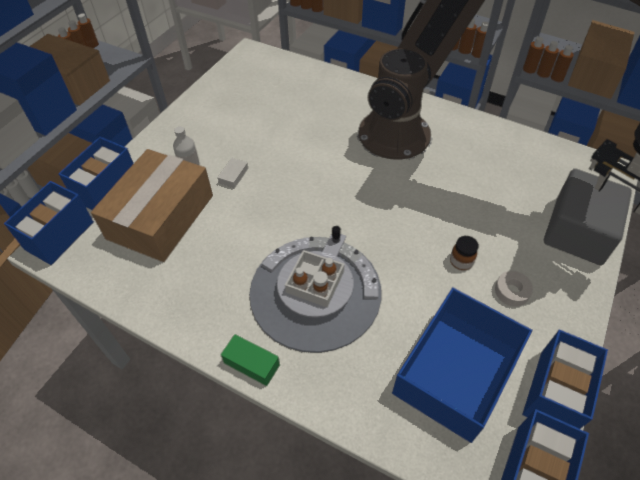

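The crate stands to the left (top picture about column 190, row 185), so the rack has to turn in the positive direction. The knob is near (312, 238), with the index plate and its dots around it.

```bash
cat >> h.py <<'E'
from scipy.spatial.transform import Rotation as Ro
def go(p,yaw,rot=None):
    s=r.get_state();R=Ro.from_euler("xyz",s["eef_rot"],degrees=True)
    T=Ro.from_euler("xyz",[180,0,yaw],degrees=True)
    print("t",s["time_s"],"shift cm",np.round(100*R.inv().apply(np.array(p)-s["tcp_pos"]),2),"turn",np.round((R.inv()*T).as_rotvec(),3))
E
python3 - <<'E'
from h import *
from scipy.optimize import least_squares
M={0:[(.4917,.0437),(.4914,.0398),(.4976,.0384),(.5025,.0495)],.82:[(.532,.1466),(.5316,.1464)],-.82:[(.55,-.0648),(.5588,-.0618)]}
C=[(.6356,.0592),(.6453,.054)]
def f(x):
    e=[np.array(c)-x[:2] for c in C]
    for a,l in M.items():
        th=x[2]-a
        e+=[np.array(p)-x[:2]+.14*np.array([np.cos(th),np.sin(th)]) for p in l]
    return np.ravel(e)
s=least_squares(f,[.64,.056,.09]);x=s.x
print(x,np.abs(s.fun).max()); k=x[:2]-.14*np.array([np.cos(x[2]),np.sin(x[2])]);print(k)
go([*k,.23],np.degrees(x[2]))
E
```

```text
[0.63735612 0.05477627 0.10289715] 0.009103927118653885
[0.49809661 0.04039607]
t 1.3 shift cm [46.5  49.21 -4.14] turn [ 0.    -0.    -0.397]
```

Emit:
{"method": "move_arm", "body": {"targets": [[[46.5, 49.2, -4.1], [0, 0, -0.4]], [[46.5, 49.2, -4.1], [0, 0, -0.4]], [[46.5, 49.2, -4.1], [0, 0, -0.4]], [[46.5, 49.2, -4.1], [0, 0, -0.4]], [[46.5, 49.2, -4.1], [0, 0, -0.4]]], "jaw": 6}}

```text
time_s: 1.92
tcp_pos: [0.3355, 0.3652, 0.2079]
eef_rot: [-180.0, -0.0, 6.1]
contact_force: [1.0, 0.1, -0.4]
gripper_width: 0.0602
gripper_force: 0.0
```

Emit:
{"method": "move_arm", "body": {"targets": [[[12.7, 34.0, -2.2], [0, 0, 0]], [[12.7, 34.0, -2.2], [0, 0, 0]], [[12.7, 34.0, -2.2], [0, 0, 0]], [[12.7, 34.0, -2.2], [0, 0, 0]], [[12.7, 34.0, -2.2], [0, 0, 0]]]}}

```text
time_s: 2.55
tcp_pos: [0.4751, 0.0862, 0.2271]
eef_rot: [-180.0, -0.1, 6.1]
contact_force: [1.5, 1.1, 0.4]
gripper_width: 0.0598
gripper_force: 0.0
```

Emit:
{"method": "move_arm", "body": {"targets": [[[0.6, 5.5, 0], [0, 0, 0]], [[0.6, 5.5, 0], [0, 0, 0]]]}}

```text
time_s: 2.8
tcp_pos: [0.4865, 0.0307, 0.2263]
eef_rot: [180.0, 0.0, 5.8]
contact_force: [0.3, 0.6, 0.6]
gripper_width: 0.0603
gripper_force: 0.0
```

```bash
python3 - <<'E'
from h import *
np.set_printoptions(precision=4,suppress=True)
s=r.get_state();print(s["time_s"],s["tcp_pos"],s["eef_rot"],s["contact_force"])
c=viewer.capture("wrist");cv2.imwrite("pics/w1.png",c["image"])
Z={"stand":0,"knob":.08,"tongue":.048,"start_hole":.024,"left_mark":.024,"right_mark":.024}
for k,z in Z.items():
    for p in pinpoint(k,"wrist")[:1]: print(k,round(p["score"],2),p["location"],at_z(c,p["location"],z))
E
```

```text
2.8 [0.4865 0.0307 0.2263] [179.9783   0.0145   5.79  ] [0.276  0.602  0.5724]
stand 0.88 [37.8, 312.7] [0.6388 0.059  0.    ]
knob 0.59 [189.3, 313.9] [0.5021 0.0428 0.08  ]
tongue 0.82 [143.7, 315.3] [0.54   0.0459 0.048 ]
start_hole 0.57 [183.1, 314.0] [0.4978 0.0439 0.024 ]
left_mark 0.96 [135.8, 211.5] [0.5353 0.1517 0.024 ]
right_mark 0.95 [137.9, 416.3] [ 0.5543 -0.0551  0.024 ]
```

View pics/w1.png

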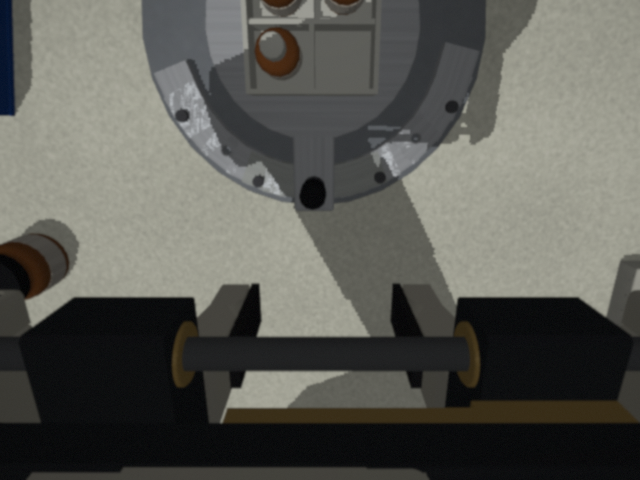

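The wrist view shows the knob at (313, 192). There are dark dots on the left plate at (182,115), (226,150) and (258,181), and on the right plate at (380,177), (417,137) and (451,106). I'll convert these to polar coordinates about the axis.

```bash
python3 - <<'E'
from h import *
from scipy.optimize import least_squares
c=viewer.capture("wrist")
M={0:[(.4978,.0439),(.5021,.0428)],.82:[(.5353,.1517)],-.82:[(.5543,-.0551)]}
def f(x):
    e=[np.array((.6388,.059))-x[:2]]
    for a,l in M.items():
        th=x[2]-a
        e+=[np.array(p)-x[:2]+.14*np.array([np.cos(th),np.sin(th)]) for p in l]
    return np.ravel(e)
s=least_squares(f,[.64,.056,.09]);x=s.x
print(x,np.abs(s.fun).max()); print("knob",x[:2]-.14*np.array([np.cos(x[2]),np.sin(x[2])]))
for u,v in [(182,115),(226,150),(258,181),(380,177),(417,137),(451,106)]:
    p=at_z(c,(v,u),.024)[:2]-x[:2]; print(u,v,np.hypot(*p),x[2]-np.arctan2(-p[1],-p[0]))
cv2.imwrite("pics/w2.png",cv2.resize(c["image"][60:220,140:320],None,fx=4,fy=3.7,interpolation=cv2.INTER_CUBIC))
go([*(x[:2]-.14*np.array([np.cos(x[2]),np.sin(x[2])])),.12],np.degrees(x[2]))
E
```

```text
[0.63939875 0.0578149  0.09946821] 0.002290750042017342
knob [0.50009075 0.0439123 ]
182 115 0.15583142142610074 1.0680450123419591
226 150 0.14455286819771196 0.7172062731921071
258 181 0.1542900633360253 0.4250546741237843
380 177 0.14967104903846407 -0.443900977517072
417 137 0.13715720464819864 -0.8136073633613593
451 106 0.14578867218745664 -1.1154843834286408
t 3.2 shift cm [ 1.48 -0.73 10.65] turn [-0.    -0.     0.009]
```

View pics/w2.png

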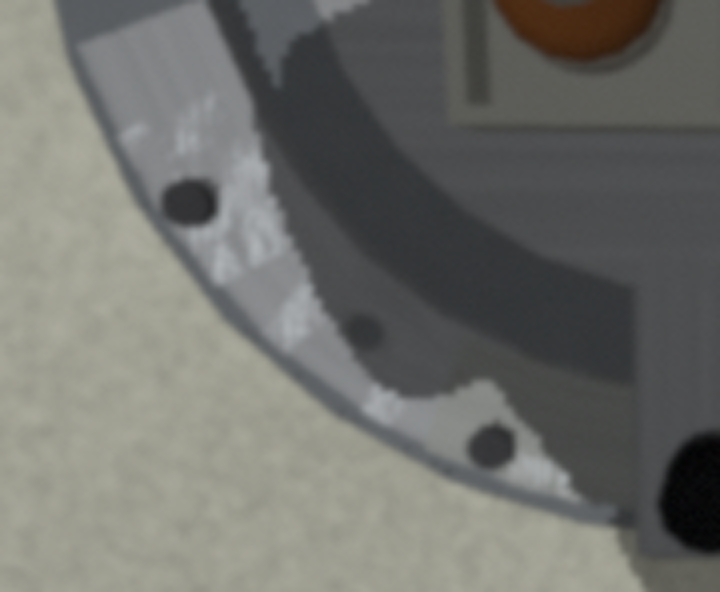

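The left hole shows in shadow at about 0.72–0.74 rad, at a radius of about 140 mm. The outer dots are screws. Next I go down over the knob.

Emit:
{"method": "move_arm", "body": {"targets": [[[1.5, -0.8, 5], [0, 0, 0]], [[1.5, -0.8, 10.3], [0, 0, 0]], [[1.5, -0.8, 10.3], [0, 0, 0]]]}}

```text
time_s: 3.58
tcp_pos: [0.4974, 0.043, 0.1203]
eef_rot: [179.9, 0.4, 6.1]
contact_force: [-0.1, -0.9, 0.2]
gripper_width: 0.0598
gripper_force: 0.0
```

```bash
python3 - <<'E'
from h import *
np.set_printoptions(precision=4,suppress=True)
s=r.get_state();print(s["time_s"],s["tcp_pos"],s["eef_rot"],s["contact_force"],s["moment"])
c=viewer.capture("wrist");cv2.imwrite("pics/w3.png",c["image"])
for p in pinpoint("knob","wrist")[:1]: print(p["score"],p["location"],at_z(c,p["location"],.08))
print([ (p["box"],at_z(c,(p["box"][1],(p["box"][0]+p["box"][2])/2),.098)) for p in recognise("knob","wrist")[:1]])
print(px(c,[.5001,.0439,.098]))
E
```

```text
3.575 [0.4974 0.043  0.1203] [179.8739   0.4295   6.1309] [-0.0515 -0.9153  0.2437] [-0.0257 -0.0165  0.0582]
0.8 [239.7, 326.0] [0.5008 0.0429 0.08  ]
[([309.2, 215.9, 349.5, 270.5], array([0.5219, 0.0433, 0.098 ]))]
[324.3885 250.2106]
```

View pics/w3.png

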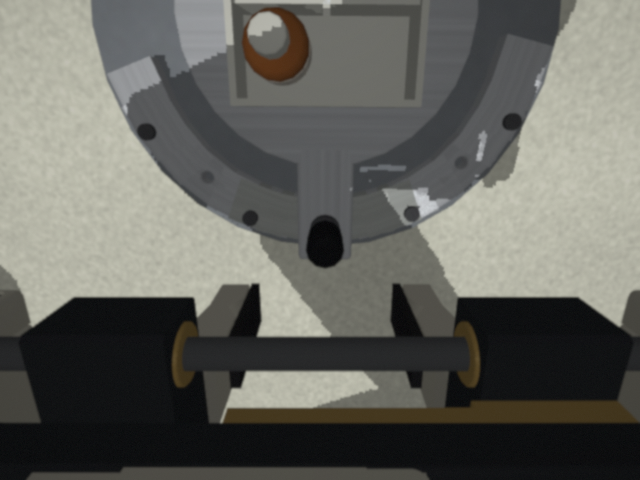

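The knob (325, 243) sits centred between the fingers. I go down and work out the hole angle from this picture.

Emit:
{"method": "move_arm", "body": {"targets": [[[0.3, 0, 3], [0, 0, 0]], [[0.3, 0, 5.8], [0, 0, 0]], [[0.3, 0, 5.8], [0, 0, 0]]]}}

```text
time_s: 4.1
tcp_pos: [0.5034, 0.0439, 0.066]
eef_rot: [180.0, 0.0, 6.1]
contact_force: [0.3, -0.5, 0.5]
gripper_width: 0.0603
gripper_force: 0.0
```

```bash
python3 - <<'E'
from h import *
from scipy.optimize import least_squares
np.set_printoptions(precision=4,suppress=True)
s=r.get_state();print(s["time_s"],s["tcp_pos"],s["eef_rot"],s["contact_force"])
import copy
c=viewer.capture("wrist")
T=np.array(c["camera_from_world"])
# camera pose at the earlier picture: same orientation, tool shifted
d=np.array([.4974,.043,.1203])-s["tcp_pos"]
o=-T[:3,:3].T@T[:3,3]+d; T[:3,3]=-T[:3,:3]@o; c["camera_from_world"]=T
P=[at_z(c,(v,u),.024)[:2] for u,v in [(147,131),(207,177),(250,218),(412,214),(461,162),(512,122)]]
k=np.array([.5008,.0431])
def f(x):
    ax=x[:2]; R=[np.hypot(*(p-ax)) for p in P]
    e=[(R[1]-.14),(R[4]-.14)]+[R[i]-x[3] for i in (0,2,3,5)]
    return e+list((k-ax+.14*np.array([np.cos(x[2]),np.sin(x[2])])))
q=least_squares(f,[.64,.056,.1,.15]);x=q.x;print(x,q.fun)
for p in P:
    w=p-x[:2];print(np.hypot(*w),x[2]-np.arctan2(-w[1],-w[0]))
E
```

```text
4.1 [0.5034 0.0439 0.066 ] [179.9894   0.0063   6.0954] [ 0.297  -0.4954  0.5103]
[0.6394 0.0576 0.1045 0.1519] [ 0.0007 -0.0001 -0.0005  0.0001  0.0003  0.0001  0.0007  0.0001]
0.15145105461757774 1.0672345056808916
0.14074439190193305 0.7058699321579457
0.15202788831702407 0.4067530739970441
0.1521843473118285 -0.46502939707601754
0.13993738445688636 -0.8223644771204771
0.15196571587040875 -1.1214765482657647
```

Emit:
{"method": "move_arm", "body": {"targets": [[[-0.25, 0, 0.2], [0, 0, 0]], [[-0.25, 0, 0.2], [0, 0, 0]], [[-0.25, 0, 0.2], [0, 0, 0]], [[-0.25, 0, 0.2], [0, 0, 0]]], "jaw": 2.0, "squeeze": 6}}

```text
time_s: 4.65
tcp_pos: [0.501, 0.0436, 0.0637]
eef_rot: [-180.0, -0.0, 6.1]
contact_force: [0.0, 0.1, -0.2]
gripper_width: 0.0254
gripper_force: 0.0
```

Emit:
{"method": "move_arm", "body": {"targets": [[[0, 0, 0], [0, 0, 0]], [[0, 0, 0], [0, 0, 0]], [[0, 0, 0], [0, 0, 0]]]}}

```text
time_s: 5.03
tcp_pos: [0.5008, 0.0436, 0.0633]
eef_rot: [180.0, 0.0, 6.1]
contact_force: [0.7, -0.4, -0.1]
gripper_width: 0.0198
gripper_force: 0.0
```

```bash
python3 - <<'E'
from h import *
np.set_printoptions(precision=4,suppress=True)
s=r.get_state();print(s)
c=viewer.capture("wrist");cv2.imwrite("pics/w4.png",c["image"])
print(px(c,s["tcp_pos"]),px(c,s["tcp_pos"]+np.array([0,0,.019])))
E
```

```text
{'time_s': 5.025, 'joints': array([ 27.4017,  11.4275, -30.3919,   0.0017, -48.188 ,  68.6821]), 'qd': array([-0.0235,  0.0544,  0.0757, -0.0778,  0.0267, -0.045 ]), 'joint_torque': array([  0.0005, -39.6586,  23.3203,   5.4809,   0.0852,   0.    ]), 'tcp_pos': array([0.5008, 0.0436, 0.0633]), 'eef_rot': array([179.9962,   0.0065,   6.085 ]), 'contact_force': array([ 0.7265, -0.3837, -0.0696]), 'moment': array([-0.0105, -0.0329,  0.0095]), 'gripper_force': 0.0, 'gripper_width': 0.019808817487416}
[325.3645 268.8792] [325.3401 283.3839]
```

View pics/w4.png

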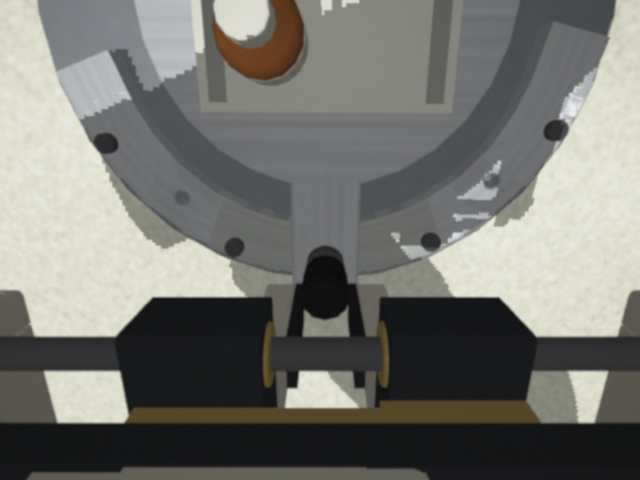

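```bash
python3 - <<'E'
from h import *
np.set_printoptions(precision=4,suppress=True)
s=r.get_state();t=s["tcp_pos"]
c=viewer.capture("wrist");T=np.array(c["camera_from_world"]);K=np.array(c["intrinsics"])
print("cam",-T[:3,:3].T@T[:3,3],"look",-T[2,:3],"f",K[0,0],K[0,2],K[1,2],"D",c["D"])
R=Ro.from_euler("xyz",s["eef_rot"],degrees=True)
for q in [(0,.01,0),(0,-.01,0),(.0095,.01,0),(-.0095,.01,0),(-.0095,.01,-.04),(.0095,.01,-.04)]: print(q,px(c,t+R.apply(q)))
for p in pinpoint("knob","wrist")[:1]: print(p["score"],p["location"],at_z(c,p["location"],.08))
for n in ("top","scene"):
    cc=viewer.capture(n);cv2.imwrite(f"pics/{n}5.png",cc["image"])
    print(n,px(cc,t),[(round(p["score"],2),p["location"],at_z(cc,p["location"],.08)) for p in pinpoint("knob",n)[:1]])
    if n=="scene":
        u,v=map(int,px(cc,t));cv2.imwrite("pics/s5c.png",cv2.resize(cc["image"][v-60:v+40,u-70:u+70],None,fx=5,fy=5,interpolation=cv2.INTER_CUBIC))
E
```

```text
cam [0.5826 0.0522 0.2595] look [-0.3025 -0.0322 -0.9526] f 381.13876234105794 325.54532558206927 235.3213881540718 D [-0.002  0.     0.     0.     0.   ]
(0, 0.01, 0) [343.33   268.9374]
(0, -0.01, 0) [307.3577 268.915 ]
(0.0095, 0.01, 0) [343.5858 252.8996]
(-0.0095, 0.01, 0) [343.081  284.5431]
(-0.0095, 0.01, -0.04) [346.8388 321.3919]
(0.0095, 0.01, -0.04) [347.584  283.9444]
0.76 [283.6, 325.7] [0.4996 0.0432 0.08  ]
top [311.5666 239.1111] []
scene [335.9545 236.5693] [(0.51, [229.4, 333.4], array([0.4944, 0.0327, 0.08  ]))]
```

View pics/s5c.png

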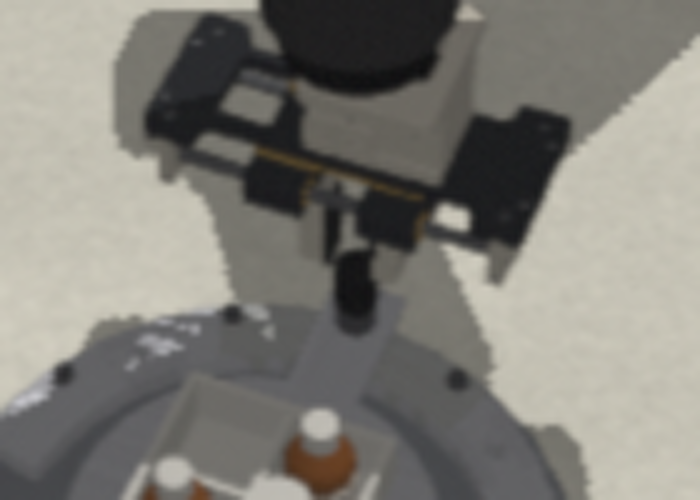

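The fingers closed to 19.8 mm without touching the knob. Both pictures show their ends above it: row 285 in the wrist view, and above and behind the knob in the scene crop. The real tips seem to sit several cm behind the reported TCP. I'll open, go down a little where it's safe, and check.

Emit:
{"method": "move_arm", "body": {"targets": [[[0, 0, 0], [0, 0, 0]], [[0, 0, 0], [0, 0, 0]], [[0, 0, 0], [0, 0, 0]], [[0, 0, 1.2], [0, 0, 0]], [[0, 0, 2.3], [0, 0, 0]]], "jaw": 6}}

```text
time_s: 6.0
tcp_pos: [0.5005, 0.0435, 0.0394]
eef_rot: [180.0, 0.0, 6.1]
contact_force: [-1.4, 0.0, -0.3]
gripper_width: 0.0589
gripper_force: 0.0
```

```bash
python3 - <<'E'
from h import *
np.set_printoptions(precision=4,suppress=True)
s=r.get_state();t=s["tcp_pos"];print(s["time_s"],t,s["contact_force"],s["gripper_width"])
c=viewer.capture("wrist");cv2.imwrite("pics/w6.png",c["image"])
R=Ro.from_euler("xyz",s["eef_rot"],degrees=True)
for z in (0,-.02,-.04,-.05,-.06): print(z,px(c,t+R.apply((.0095,.03,z))),px(c,t+R.apply((-.0095,.03,z))))
cc=viewer.capture("scene");a=c["image"][180:420,200:460];u,v=335,232
b=cv2.resize(cc["image"][v-50:v+30,u-50:u+50],None,fx=4,fy=4,interpolation=cv2.INTER_CUBIC)
o=np.zeros((480,800,3),np.uint8);o[:320,:400]=b;a=cv2.resize(a,(400,369));o[:369,400:]=a;cv2.imwrite("pics/c6.png",o)
for z in (0,-.02,-.04,-.06): print("scene",z,[(px(cc,t+R.apply((0,y,z)))-[u-50,v-50])*4 for y in(.03,-.03)])
E
```

```text
6.0 [0.5005 0.0435 0.0394] [-1.3589  0.0405 -0.3236] 0.05892766533730884
0 [380.1183 252.9249] [378.6295 284.5679]
-0.02 [385.5788 266.8935] [383.783  301.2023]
-0.04 [392.2561 283.9755] [390.0468 321.4219]
-0.05 [396.1855 294.0285] [393.7135 333.2588]
-0.06 [400.6075 305.342 ] [397.8227 346.5248]
scene 0 [array([161.3025, 226.2188]), array([246.2109, 253.1974])]
scene -0.02 [array([161.0793, 208.0409]), array([246.9855, 235.1528])]
scene -0.04 [array([160.8509, 189.435 ]), array([247.7773, 216.6778])]
scene -0.06 [array([160.6169, 170.3864]), array([248.587 , 197.7577])]
```

View pics/c6.png

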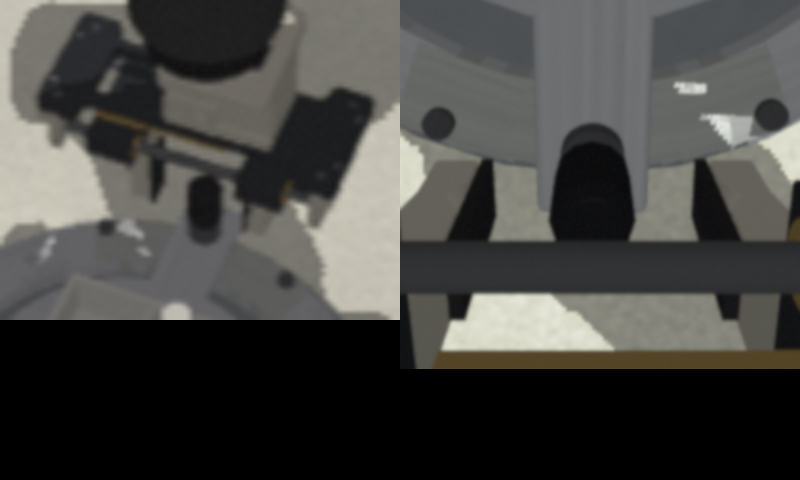

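Both views put the tips about 35 mm behind the reported TCP (wrist row 284, scene crop (157,200) and (247,232)). The pads therefore now span the knob's straight part, so I close here gently.

Emit:
{"method": "move_arm", "body": {"targets": [[[0, 0, 0.2], [0, 0, 0]], [[0, 0, 0.2], [0, 0, 0]], [[0, 0, 0.2], [0, 0, 0]], [[0, 0, 0.2], [0, 0, 0]], [[0, 0, 0.2], [0, 0, 0]]], "jaw": 2.0, "squeeze": 6}}

```text
time_s: 6.72
tcp_pos: [0.5009, 0.0436, 0.0386]
eef_rot: [-180.0, -0.0, 6.1]
contact_force: [-0.4, 0.6, 0.1]
gripper_width: 0.0241
gripper_force: 6.0
```

Gripped: 24.1 mm at 6 N. I firm up the grip and pull the pin up.

Emit:
{"method": "move_arm", "body": {"targets": [[[0, 0, 0], [0, 0, 0]], [[0, 0, -0.3], [0, 0, 0]], [[0, 0, -0.7], [0, 0, 0]], [[0, 0, -1.1], [0, 0, 0]], [[0, 0, -1.3], [0, 0, 0]]], "squeeze": 25}}

```text
time_s: 7.35
tcp_pos: [0.5008, 0.0436, 0.0515]
eef_rot: [-180.0, -0.0, 6.1]
contact_force: [2.7, -0.5, -6.6]
gripper_width: 0.023
gripper_force: 25.0
```

```bash
cat > arc.py <<'E'
from h import *
import sys
# rows for turning the rack by d rad (positive clockwise) about axis A, in the tool frame now
def rows(d,n,A=(.6394,.0576)):
    s=r.get_state();t=s["tcp_pos"][:2];yaw=np.radians(s["eef_rot"][2]);w=t-A
    print("t",s["time_s"],"pos",np.round(s["tcp_pos"],4),"yaw",round(s["eef_rot"][2],2),"F",np.round(s["contact_force"],2),"w",round(s["gripper_width"],4),"gf",round(s["gripper_force"],2),"rad",round(np.hypot(*w),4),"ang",round(.1045-np.arctan2(-w[1],-w[0]),4))
    for i in range(1,n+1):
        a=-d*i/n;q=np.array([[np.cos(a),-np.sin(a)],[np.sin(a),np.cos(a)]])@w-w
        x=np.array([np.cos(yaw),np.sin(yaw)]);y=np.array([np.sin(yaw),-np.cos(yaw)])
        print([round(100*q@x,2),round(100*q@y,2)],round(-a,3))
rows(float(sys.argv[1]),int(sys.argv[2]))
E
python3 arc.py 0.55 5
```

```text
t 7.35 pos [0.5008 0.0436 0.0515] yaw 6.08 F [ 2.65 -0.48 -6.6 ] w 0.023 gf 25.0 rad 0.1393 ang 0.0036
[np.float64(0.09), np.float64(-1.53)] 0.11
[np.float64(0.35), np.float64(-3.04)] 0.22
[np.float64(0.78), np.float64(-4.51)] 0.33
[np.float64(1.36), np.float64(-5.93)] 0.44
[np.float64(2.09), np.float64(-7.27)] 0.55
```

Emit:
{"method": "move_arm", "body": {"targets": [[[0.07, -1.39, 0], [0, 0, 0.1]], [[0.29, -2.77, 0], [0, 0, 0.2]], [[0.64, -4.12, 0], [0, 0, 0.3]], [[1.12, -5.42, 0], [0, 0, 0.4]], [[1.73, -6.67, 0], [0, 0, 0.5]]]}}

```text
time_s: 7.98
tcp_pos: [0.5108, 0.1117, 0.0513]
eef_rot: [180.0, 0.0, -22.7]
contact_force: [5.4, -3.5, -6.7]
gripper_width: 0.0231
gripper_force: 25.0
```

```bash
python3 arc.py 0.1 2
```

```text
t 7.975 pos [0.5108 0.1117 0.0513] yaw -22.75 F [ 5.4  -3.46 -6.69] w 0.0231 gf 25.0 rad 0.1395 ang 0.5029
[np.float64(0.02), np.float64(-0.7)] 0.05
[np.float64(0.07), np.float64(-1.39)] 0.1
```

Emit:
{"method": "move_arm", "body": {"targets": [[[0.02, -0.7, 0], [0, 0, 0.05]], [[0.08, -1.39, 0], [0, 0, 0.1]], [[0.13, -1.81, 0], [0, 0, 0.13]], [[0.13, -1.81, 0.15], [0, 0, 0.13]], [[0.13, -1.81, 0.28], [0, 0, 0.13]]]}}

```text
time_s: 8.6
tcp_pos: [0.5191, 0.1279, 0.0485]
eef_rot: [-180.0, -0.0, -30.0]
contact_force: [3.7, -1.5, -5.8]
gripper_width: 0.0233
gripper_force: 25.0
```

Emit:
{"method": "move_arm", "body": {"targets": [[[0, 0, 0], [0, 0, 0]], [[0, 0, 0], [0, 0, 0]], [[0, 0, 0], [0, 0, 0]]], "jaw": 2.7, "squeeze": 3}}

```text
time_s: 8.98
tcp_pos: [0.5191, 0.1281, 0.0489]
eef_rot: [-180.0, -0.0, -30.0]
contact_force: [0.2, -0.1, 0.3]
gripper_width: 0.0268
gripper_force: 0.0
```

```bash
python3 arc.py 0.05 5
```

```text
t 8.975 pos [0.5191 0.1281 0.0489] yaw -30.0 F [ 0.21 -0.11  0.3 ] w 0.0268 gf 0.0 rad 0.1394 ang 0.6344
[np.float64(0.0), np.float64(-0.14)] 0.01
[np.float64(0.0), np.float64(-0.28)] 0.02
[np.float64(0.01), np.float64(-0.42)] 0.03
[np.float64(0.01), np.float64(-0.56)] 0.04
[np.float64(0.02), np.float64(-0.7)] 0.05
```

Released. The pin now rides on the plate inside the loose cage, so I feel my way along slowly.

Emit:
{"method": "move_arm", "body": {"targets": [[[0, -0.12, 0], [0, 0, 0.008]], [[0, -0.24, 0], [0, 0, 0.017]], [[0.01, -0.36, 0], [0, 0, 0.026]], [[0.01, -0.48, 0], [0, 0, 0.034]], [[0.01, -0.48, 0], [0, 0, 0.034]]]}}

```text
time_s: 9.6
tcp_pos: [0.5208, 0.1306, 0.0485]
eef_rot: [179.8, 0.0, -32.0]
contact_force: [-0.2, -6.8, 3.2]
gripper_width: 0.0299
gripper_force: 3.0
```

```bash
python3 - <<'E'
from h import *
np.set_printoptions(precision=4,suppress=True)
s=r.get_state();t=s["tcp_pos"];print(s["time_s"],t,s["eef_rot"],s["contact_force"],s["moment"],s["gripper_width"])
A=np.array([.6394,.0576])
c=viewer.capture("wrist");cv2.imwrite("pics/w7.png",c["image"])
for k,z in(("knob",.08),("knob",.09),("tongue",.048)):
    for p in pinpoint(k,"wrist")[:1]:
        q=at_z(c,p["location"],z);w=q[:2]-A;print(k,z,round(p["score"],2),p["location"],q,np.hypot(*w),.1045-np.arctan2(-w[1],-w[0]))
E
```

```text
9.6 [0.5208 0.1306 0.0485] [179.8393   0.0174 -31.9883] [-0.2275 -6.7835  3.2189] [-2.434   0.4154  0.053 ] 0.029868145812044947
knob 0.08 0.78 [306.1, 336.5] [0.5127 0.1291 0.08  ] 0.14544368232442442 0.618206422038308
knob 0.09 0.78 [306.1, 336.5] [0.5175 0.1265 0.09  ] 0.1400600168313681 0.6190075721981795
tongue 0.048 0.74 [44.1, 266.9] [0.6312 0.0935 0.048 ] 0.03686741342419128 1.4515436335280827
```

View pics/w7.png

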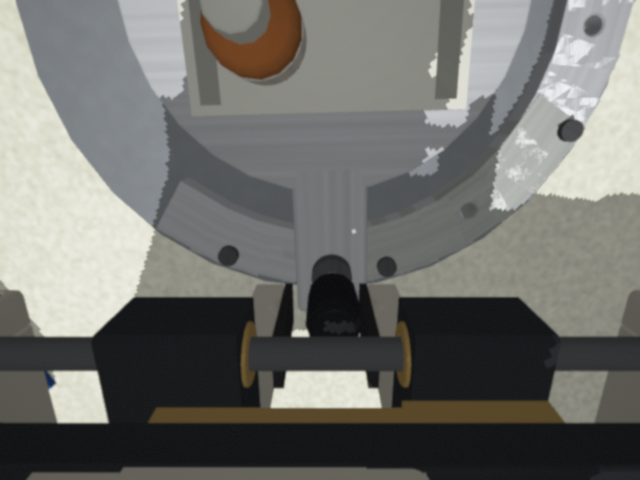

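The push met about 6 N, the fingers yielded at the 3 N squeeze, and the rack did not turn. I need the pin's height to tell whether it has already dropped, so I compare modelled edge rows against the knob's brightness profile.

```bash
python3 - <<'E'
from h import *
np.set_printoptions(precision=3,suppress=True,linewidth=150)
A=np.array([.6394,.0576]);c=viewer.capture("wrist");s=r.get_state();print(s["time_s"],s["tcp_pos"],s["contact_force"])
def model(c,a,L):
    th=.1045-a;u=np.array([np.cos(th),np.sin(th)]);k=A-.14*u
    out={}
    for n,rad,z in(("bush_top_near",.011,.056),("knob_bot_near",.012,.066+L),("knob_shoulder_far",-.012,.094+L),("knob_top_far",-.010,.098+L)):
        out[n]=px(c,[*(k+rad*u),z])
    v=np.array([-u[1],u[0]])
    out["w_mid"]=[px(c,[*(k+q*v),.08+L])[0] for q in(-.012,.012)]
    return out
for a in(.62,.635,.655):
  for L in(0,.01): print(a,L,{n:np.round(v,0).tolist() for n,v in model(c,a,L).items()})
g=cv2.cvtColor(c["image"],cv2.COLOR_BGR2GRAY)
print("col333 rows240..340",g[240:342:2,333]);print("row300",g[300,285:375:2]);print("row318",g[318,285:375:2])
E
```

```text
9.85 [0.521 0.131 0.048] [-0.436 -7.005  3.884]
0.62 0 {'bush_top_near': [333.0, 256.0], 'knob_bot_near': [334.0, 262.0], 'knob_shoulder_far': [337.0, 334.0], 'knob_top_far': [337.0, 335.0], 'w_mid': [361.0, 310.0]}
0.62 0.01 {'bush_top_near': [333.0, 256.0], 'knob_bot_near': [334.0, 269.0], 'knob_shoulder_far': [338.0, 347.0], 'knob_top_far': [338.0, 348.0], 'w_mid': [363.0, 310.0]}
0.635 0 {'bush_top_near': [330.0, 257.0], 'knob_bot_near': [330.0, 262.0], 'knob_shoulder_far': [332.0, 334.0], 'knob_top_far': [332.0, 335.0], 'w_mid': [356.0, 306.0]}
0.635 0.01 {'bush_top_near': [330.0, 257.0], 'knob_bot_near': [330.0, 270.0], 'knob_shoulder_far': [333.0, 347.0], 'knob_top_far': [333.0, 349.0], 'w_mid': [358.0, 305.0]}
0.655 0 {'bush_top_near': [325.0, 257.0], 'knob_bot_near': [325.0, 262.0], 'knob_shoulder_far': [325.0, 334.0], 'knob_top_far': [325.0, 335.0], 'w_mid': [350.0, 300.0]}
0.655 0.01 {'bush_top_near': [325.0, 257.0], 'knob_bot_near': [325.0, 270.0], 'knob_shoulder_far': [325.0, 347.0], 'knob_top_far': [325.0, 349.0], 'w_mid': [352.0, 299.0]}
col333 rows240..340 [113 114 115 114 114 115 113  81  41  41  45  45  46  46  46  48  53  20  14   9  12  13  15  13  15  14  14  14  12  12  15  14  17  17  19  20  20
  17  17  17  19  32  38  39  38  37  30  19  29  42  44]
row300 [ 20  19  18  21  90 137 121 109 114 116 115  75  19  12  13  11  13  11  13  13  14  15  15  13  15  12  13  15  13  15  12  13  14  14  11  13  33
  32  17  20  19  18  31  82  96]
row318 [ 17  16  17  18  70 133 139 138 137 137 106  29  15  15  16  17  18  15  18  16  15  15  16  16  17  16  15  17  15  15  16  16  15  18  14  14  18
  16  15  15  18  18  18  18  24]
```

The knob's lower edge at row 273 means the pin is still up on the plate at about 0.63 rad, so this side push is jammed. I return to the centred pose, regrip, lift clear and carry the pin over the visual hole estimate instead.

Emit:
{"method": "move_arm", "body": {"targets": [[[0, 0.25, 0], [0, 0, -0.018]], [[-0.01, 0.48, 0], [0, 0, -0.034]], [[-0.01, 0.48, 0], [0, 0, -0.034]], [[-0.01, 0.48, 0], [0, 0, -0.034]]]}}

```text
time_s: 10.35
tcp_pos: [0.5191, 0.1283, 0.0486]
eef_rot: [-180.0, -0.0, -30.0]
contact_force: [-0.2, -0.5, 0.6]
gripper_width: 0.027
gripper_force: 0.0
```

```bash
python3 arc.py 0.05 1; python3 -c "
from h import *
s=r.get_state();print(s['moment'],s['eef_rot'])
c=viewer.capture('wrist');g=cv2.cvtColor(c['image'],cv2.COLOR_BGR2GRAY);print('col',g[250:342:2,326]);print('row300',g[300,281:375:2])
th=.1045-.634;u=np.array([np.cos(th),np.sin(th)]);k=np.array([.6394,.0576])-.14*u
for L in(0,.005,.01,.013):print(L,px(c,[*(k+.012*u),.066+L]),px(c,[*k,.066+L]))
"
```

```text
t 10.35 pos [0.5191 0.1283 0.0486] yaw -30.02 F [-0.22 -0.46  0.58] w 0.027 gf 0.0 rad 0.1395 ang 0.6359
[np.float64(0.02), np.float64(-0.7)] 0.05
[ 0.02450398 -0.01425561 -0.01559421] [-1.79976293e+02 -7.09058523e-03 -3.00155147e+01]
col [116 113  68  38  41  46  47  46  47  46  52  41  14  14  13  13  15  12
  14  13  10  15  13  12  14  16  18  15  18  20  22  20  17  15  16  16
  14  18  26  29  20  16  17  30  42  46]
row300 [ 97  84  35  17  19  18  17  48 107 115  73  18  12  13  15  12  15  14
  12  15  12  17  15  15  12  14  15  15  14  15  15  13  14  13  15  63
 114  85  25  19  18  20  19  60  93  99 102]
0 [325.4179144  261.31326502] [325.2745407  283.11216432]
0.005 [325.41047527 265.072241  ] [325.26366495 287.3432996 ]
0.01 [325.40264756 269.02757588] [325.2522324  291.79108077]
0.013 [325.39775156 271.50152932] [325.24508756 294.57076634]
```

Emit:
{"method": "move_arm", "body": {"targets": [[[0, 0, 0], [0, 0, 0]], [[0, 0, 0], [0, 0, 0]], [[0, 0, 0], [0, 0, 0]], [[0, 0, -0.15], [0, 0, 0]], [[0, 0, -0.25], [0, 0, 0]]], "jaw": 2.0, "squeeze": 25}}

```text
time_s: 11.02
tcp_pos: [0.5188, 0.128, 0.0507]
eef_rot: [180.0, 0.0, -30.0]
contact_force: [2.3, -0.7, -6.2]
gripper_width: 0.0231
gripper_force: 25.0
```

Emit:
{"method": "move_arm", "body": {"targets": [[[0.01, -0.56, 0], [0, 0, 0.04]], [[0.05, -1.12, 0], [0, 0, 0.08]], [[0.05, -1.12, 0], [0, 0, 0.08]], [[0.05, -1.12, 0.2], [0, 0, 0.08]], [[0.05, -1.12, 0.3], [0, 0, 0.08]]]}}

```text
time_s: 11.65
tcp_pos: [0.5248, 0.1374, 0.0479]
eef_rot: [180.0, 0.0, -34.6]
contact_force: [2.6, 0.8, -6.4]
gripper_width: 0.0231
gripper_force: 25.0
```

Emit:
{"method": "move_arm", "body": {"targets": [[[0, 0, 0], [0, 0, 0]], [[0, 0, 0], [0, 0, 0]], [[0, 0, 0], [0, 0, 0]]], "jaw": 2.7, "squeeze": 3}}

```text
time_s: 12.02
tcp_pos: [0.5252, 0.1376, 0.0485]
eef_rot: [-180.0, -0.0, -34.6]
contact_force: [-0.4, -0.1, -0.2]
gripper_width: 0.0268
gripper_force: 0.0
```

```bash
cat > lift.py <<'E'
from h import *
s=r.get_state();A=np.array([.6394,.0576]);w=s["tcp_pos"][:2]-A;a=.1045-np.arctan2(-w[1],-w[0])
c=viewer.capture('wrist');g=cv2.cvtColor(c['image'],cv2.COLOR_BGR2GRAY).astype(int)
print(s["time_s"],s["tcp_pos"],"ang",a,s["contact_force"])
th=.1045-a;u=np.array([np.cos(th),np.sin(th)]);k=A-.14*u
col=int(px(c,[*k,.08])[0]);print("col",col,"bush row, knob rows by lift",px(c,[*(k+.011*u),.056])[1],[round(px(c,[*(k+.012*u),.066+L])[1]) for L in(0,.005,.01,.013)])
print("rows 240..342/2",g[240:342:2,col]);print("row300",g[300,col-44:col+50:2])
E
python3 lift.py
```

```text
12.025 [0.52520534 0.13763131 0.04848733] ang 0.715784335437995 [-0.3824736  -0.07691744 -0.23076722]
col 324 bush row, knob rows by lift 256.3820823848749 [262, 265, 269, 272]
rows 240..342/2 [119 120 118 120 119 119 116  82  41  40  46  49  44  21  14  13  12  13
  15  14  15  13  15  13  14  15  15  15  18  18  19  18  17  17  16  15
  17  18  15  16  17  16  17  16  16  17  17  45  95  50  44]
row300 [ 99  93  61  21  18  18  18  22  76 115 114  76  18  18  15  15  17  15
  19  18  18  19  19  23  22  19  22  19  17  18  13  16  21  19  18  16
  63 103  48  17  19  16  21  32  83  97 101]
```

The knob's lower edge moved from row 273 to about 265 and its top edge now shows at row 333, where a home pin should put it. The pin has dropped, so I open wide and retreat straight up.

Emit:
{"method": "move_arm", "body": {"targets": [[[0, 0, 0], [0, 0, 0]], [[0, 0, 0], [0, 0, 0]], [[0, 0, 0], [0, 0, 0]], [[0, 0, -2], [0, 0, 0]], [[0, 0, -5], [0, 0, 0]]], "jaw": 6, "squeeze": 6}}

```text
time_s: 12.7
tcp_pos: [0.5242, 0.1371, 0.0978]
eef_rot: [179.9, 0.1, -34.6]
contact_force: [0.9, 0.6, 0.6]
gripper_width: 0.0597
gripper_force: 0.0
```

Emit:
{"method": "move_arm", "body": {"targets": [[[-1.5, 0, -5], [0, 0, 0]], [[-1.5, 0, -7], [0, 0, 0]], [[-1.5, 0, -7], [0, 0, 0]]]}}

```text
time_s: 13.08
tcp_pos: [0.5135, 0.1467, 0.17]
eef_rot: [-179.8, -0.1, -34.6]
contact_force: [0.3, -0.4, -0.9]
gripper_width: 0.0598
gripper_force: 0.0
```

```bash
python3 - <<'E'
from h import *
np.set_printoptions(precision=4,suppress=True)
A=np.array([.6394,.0576]);s=r.get_state();print(s["time_s"],s["tcp_pos"],s["contact_force"],s["gripper_width"])
c=viewer.capture("wrist");u0,v0=330,210
for p in pinpoint("knob","wrist")[:1]:
    u0,v0=int(p["location"][1]),int(p["location"][0])
    for z in(.08,.09):
        w=at_z(c,p["location"],z)[:2]-A;print(z,p["score"],p["location"],np.hypot(*w),.1045-np.arctan2(-w[1],-w[0]))
g=cv2.cvtColor(c["image"],cv2.COLOR_BGR2GRAY)
for a in(.706,.716,.73):
    th=.1045-a;u=np.array([np.cos(th),np.sin(th)]);k=A-.14*u
    print(a,"bush",px(c,[*(k+.011*u),.056]),[(L,px(c,[*(k+.012*u),.066+L])[1].round(1),px(c,[*(k-.0115*u),.095+L])[1].round(1)) for L in(0,.005,.01)])
print(v0-50,g[v0-50:v0+50:2,u0])
cv2.imwrite("pics/w8.png",cv2.resize(c["image"][v0-60:v0+60,u0-80:u0+80],None,fx=5,fy=5,interpolation=cv2.INTER_CUBIC))
E
```

```text
13.075 [0.5135 0.1467 0.17  ] [ 0.2837 -0.3825 -0.8714] 0.05978553357362877
0.08 0.96 [207.0, 329.5] 0.14018671557888288 0.6992731819291939
0.09 0.96 [207.0, 329.5] 0.13780838427849967 0.6996461283772664
0.706 bush [328.1927 186.935 ] [(0, np.float64(188.0), np.float64(226.6)), (0.005, np.float64(189.2), np.float64(228.5)), (0.01, np.float64(190.4), np.float64(230.5))]
0.716 bush [326.6218 186.9282] [(0, np.float64(188.0), np.float64(226.6)), (0.005, np.float64(189.1), np.float64(228.5)), (0.01, np.float64(190.4), np.float64(230.5))]
0.73 bush [324.4228 186.8925] [(0, np.float64(187.9), np.float64(226.5)), (0.005, np.float64(189.1), np.float64(228.5)), (0.01, np.float64(190.3), np.float64(230.4))]
157 [ 85  85  85  85  85  84  85  85  85  85  85  85  85  84  82  62  29  14
   4   6  11  10   8   9  13  10  10   8   9  10  10  12  10   8   9  34
  89 100 102 106 139 175 173 167 169 170 170 168 169 176]
```

View pics/w8.png

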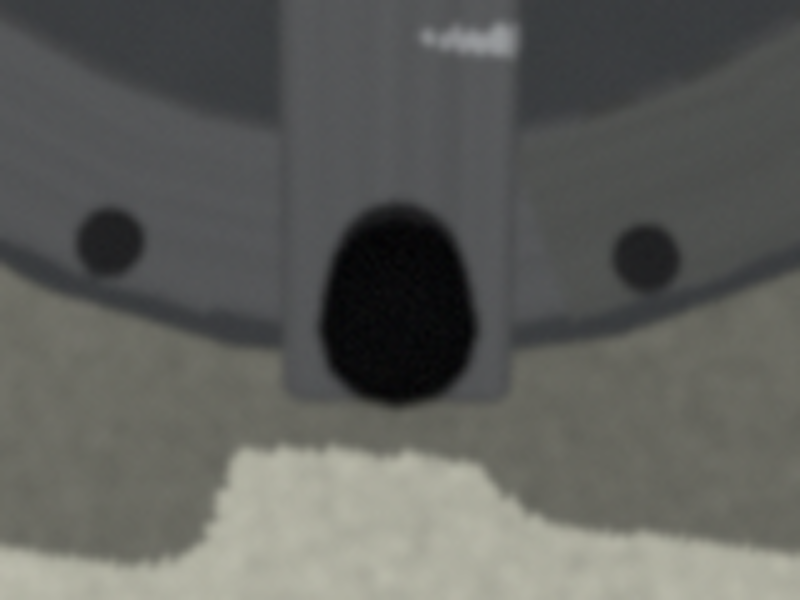

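The knob sits at radius 140 mm for z = 80 mm, with its lower outline at row 227 (home predicts 226.6, riding 230.5). The tongue lies midway between the two screws, at about 0.70 rad. The pin is home and the arm touches nothing, so I hand in.

```bash
python3 -c "
from plant import r
print(r.close_job())"
```

```text
the job is handed in; nothing more can be done
None
```

I pulled the pin, turned the rack left towards the crate to about 0.71 rad, and let the pin spring into that side's hole. By the wrist camera it is fully home, and the arm is clear of everything. I handed the job in, but no verdict came back.

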